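# Set up the bread board and its ticket rail

## Robot

A 6-joint arm with a two-finger parallel gripper is mounted at the origin on the work surface. World frame = base frame: x ahead of the robot, y to its left, z up, the work surface at z = 0. Lengths are in m, angles in rad, forces in N, time in s.
With the tool pointing down it reaches from about 0.325 to 0.9 m from the base axis. Payload 6.1 kg.
Tool frame: the origin (TCP) lies midway between the tips of the shut fingers; the grasp point (between the pads) lies 19 mm behind it; z points along the fingers, y is the line along which they close (so a half turn about z gives the same grasp; the last joint's range is limited). The gripper opens to 85 mm and grips with 20 to 120 N. Pads are 22 mm wide; open, the fingers measure 114 mm over their backs; the gripper's body (76 mm by 85 mm) begins 54 mm behind the grasp point. The pads swing forward as they close: fully open they stand 13 mm farther back than shut.
Start: joints at [-1.323, 0.22, 1.526, -0, 1.395, -0.126], TCP at [0.228, -0.582, 0.231] pointing down, gripper open.
Joint ranges: [-2.98, 2.98], [-0.91, 2.08], [0.09, 2.57], [-1.24, 4.39], [0.2, 2.65], [-2.68, 2.68]. Speed limits (rad/s): [2.57, 2.57, 3.01, 3.14, 3.14, 3.14].

## Interface

Orientations are given as [roll, pitch, yaw] about the fixed x, y, z axes, in that order (R = Rz(yaw) Ry(pitch) Rx(roll)).
In Python, from plant import manip, cam gives the robot as it stands (manip), with the cameras (cam). Calls block until the motion is done:
- manip.movep(position, orientation): joint-space move of the TCP to a pose.
- manip.move_l(position, feed=0.15, rotation=None, max_force=None): straight line of the TCP; rotation=None keeps the orientation; feed is the mean speed in m/s. With max_force (N) it stops when the force on the tool has changed by that much, and returns True; else False.
- manip.set_joints(angles): joint-space move.
- manip.gripper_to(opening, f_grip=None): finger opening in m; f_grip is the grip in N (None keeps the last); returns when the fingers have stopped.
- manip.hold(seconds).
- manip.inverse_kinematics(position, orientation): joint angles nearest the present ones, or None.
- manip.observe(): the state.
- cam.get_image(name): name is "scene" or "top"; returns (picture, depth): 480x640x3 uint8, red, green, blue; 480x640 float32, m along the optical axis (not along the pixel's ray), 0 where there is no reading.
- cam.get_calibration(name): a dict with "intrinsics" (3x3 intrinsics, pixels), "world_from_camera" (4x4, takes a point from camera to world coordinates). Camera axes: x right, y down, z forward; pixel columns grow to the right and rows downward; lengths in m; the calibration is good to about 2 mm. A picture is of the moment at which its call begins. get_calibration takes no time and is no camera call.
A pose or a line that the arm cannot do raises manip.Unreachable and nothing moves.
- manip.job_done(): hands the job in; it is judged then, once.
The state is a dict: "time_s": time; "q": joint angles; "joint_velocities": joint speeds; "joint_torque": joint torques, N m; "eef_pos": TCP position; "tcp_rot": TCP orientation; "ft_force": force on the tool from outside, world axes, zero at the start; "torque": the same for the moment, N m; "opening": finger opening in m; "grasp_force": force on a finger pad.
Only numpy, scipy, OpenCV 4.12 (cv2) and the standard library are available. Lean on these libraries where they do the work, as an engineer would, in place of code of your own. Each camera call takes 0.05 s, during which the arm holds its last target. There are 200 camera calls.

## Task

Set up this corner of the bread counter. First push the empty bread board fully home against both bars of the steel corner stop; then lay every bread roll flat on the board, not stacked, and hang every ticket holder astride the ticket rail between its posts, its legs on either side of the bar. At the end the board must still be tight in its corner, and the jar, the tin and the brush must stay where they are.

Things in the scene. Friction and masses are not known exactly. Their poses are not given: they have to be found in the camera images.
- fence: Fixed steel corner stop on the worktop: two bars 20 mm thick and 26 mm high that meet at a right angle. Origin: the inner corner, at worktop level. The back bar's face is the plane x = 0 and runs 230 mm towards -y; the side bar's face is the plane y = 0 and runs 170 mm towards -x; the free space lies at x < 0, y < 0.
- board: Loose wooden bread board, a plain slab 160 (its x) x 225 (its y) x 20 mm thick, 0.65 to 0.92 kg, too wide and too low to be grasped, slides on the worktop with about 3 to 9 N. Origin: centre of its underside, z up. It starts 20 to 80 mm short of both stops, a little askew; if it wedges askew, push its lagging end.
- board_corner (a point): The corner of the board (its +x, +y corner, at the underside) that belongs in the inner corner of the stop. At home it coincides with the fence's origin and the board's axes are parallel with the fence's.
- rail: Fixed ticket rail: a round horizontal dark steel bar 14 mm in diameter and 300 mm long along its own y, axis 130 mm above the worktop, on a post (18 mm, foot disc 70 mm wide and 10 mm high) at each end, at y = -150 and +150 mm. Origin: on the worktop below the bar's middle.
- rail_mid (a point): Middle of the bar, on its axis; y along the bar, z up.
- roll1: Crusty bread roll, hard and rigid, 90 mm long (its x) x 44 mm wide (its y) x 43 mm high, about 90 g. Origin: centre of its underside, z up. May be absent. Grasp it across its width from above.
- roll2: Crusty bread roll, hard and rigid, 90 mm long (its x) x 44 mm wide (its y) x 43 mm high, about 90 g. Origin: centre of its underside, z up. May be absent. Grasp it across its width from above.
- roll3: Crusty bread roll, hard and rigid, 90 mm long (its x) x 44 mm wide (its y) x 43 mm high, about 90 g. Origin: centre of its underside, z up. May be absent. Grasp it across its width from above.
- holder1: Two-sided ticket holder: inverted U of black plastic, blank white card on both faces, standing on its legs. 64 mm long (its y), 34 across (its x), 66 high, about 70 g; legs 4 mm thick, 60 long, 26 mm gap between; web 6 mm. Origin: middle of the underside between the feet, z up. Either way round will do. May be absent. Grasp from above across its 34 mm.
- holder1_saddle (a point): Middle of the underside of the holder's top web, 60 mm above its feet: this rests on top of the bar (7 mm above the bar's axis) when it hangs.
- holder2: Two-sided ticket holder: inverted U of black plastic, blank white card on both faces, standing on its legs. 64 mm long (its y), 34 across (its x), 66 high, about 70 g; legs 4 mm thick, 60 long, 26 mm gap between; web 6 mm. Origin: middle of the underside between the feet, z up. Either way round will do. May be absent. Grasp from above across its 34 mm.
- holder2_saddle (a point): Middle of the underside of the holder's top web, 60 mm above its feet: this rests on top of the bar (7 mm above the bar's axis) when it hangs.
- holder3: Two-sided ticket holder: inverted U of black plastic, blank white card on both faces, standing on its legs. 64 mm long (its y), 34 across (its x), 66 high, about 70 g; legs 4 mm thick, 60 long, 26 mm gap between; web 6 mm. Origin: middle of the underside between the feet, z up. Either way round will do. May be absent. Grasp from above across its 34 mm.
- holder3_saddle (a point): Middle of the underside of the holder's top web, 60 mm above its feet: this rests on top of the bar (7 mm above the bar's axis) when it hangs.
- jar: Low jam jar, bystander beside the things, 60 mm wide, 50 mm high; leave it alone.
- tin: Plain low aluminium tin, bystander beside the things, 56 mm wide, 48 mm high; leave it alone.
- brush: Pastry brush lying near the left side, bystander; leave it alone.

How it is judged:
By the outcome, as a careful person would: the job done as asked, in the order asked, and still so for the second after the job is handed in, with the robot touching nothing.
Of roll1, roll2, roll3 only 2 to 3 are there at a start; the rules pass over those that are not, and their reading is None.
Of holder1, holder2, holder3 only 2 to 3 are there at a start; the rules pass over those that are not, and their reading is None.
At some moment in a run one of roll1, roll2, roll3, board may be knocked a few centimetres aside while the robot is not near it.
It also fails if it takes over 210 s, if anything falls off the work surface, if the arm or the gripper's body presses on something with over 40 N, if the wrist force passes 120 N, or if a joint passes its speed limit or range.

## Working session

There is one attempt and no reset: what is moved stays moved. The work goes in short steps, each a Python script; the robot and the scene stay as the last script left them, time stands still between calls to the robot, and variables do not carry over. Pictures are saved under pics/ and viewed, at most 14 in all, crops included, and the job is handed in when it is done.

```bash
ls; mkdir -p pics
python3 - <<'E'
from plant import manip, cam
import cv2,numpy as np
for n in("scene","top"):
    im,d=cam.get_image(n);c=cam.get_calibration(n)
    print(n,c["intrinsics"].tolist(),np.round(c["world_from_camera"],3).tolist(),(d>0).mean())
    cv2.imwrite(f"pics/{n}0.png",im[:,:,::-1]);np.savez(f"{n}0.npz",im=im,d=d,K=c["intrinsics"],T=c["world_from_camera"])
s=manip.observe();print(s["time_s"],s["tcp_rot"],s["ft_force"])
E
```

```text
pics
plant.py
scene [[457.80553600481556, 0.0, 321.94580195201377], [0.0, 457.80553600481556, 230.5524690110928], [0.0, 0.0, 1.0]] [[0.639, 0.51, -0.576, 1.234], [0.769, -0.41, 0.49, -0.625], [0.014, -0.756, -0.654, 0.905], [0.0, 0.0, 0.0, 1.0]] 0.9959798177083333
top [[587.0893859615416, 0.0, 314.2047143497014], [0.0, 587.0893859615416, 239.43854284444737], [0.0, 0.0, 1.0]] [[-0.023, -0.995, 0.096, 0.346], [-1.0, 0.023, 0.004, 0.002], [-0.006, -0.095, -0.995, 1.718], [0.0, 0.0, 0.0, 1.0]] 0.9959016927083333
0.1 [-3.13982347e+00 -2.15096073e-04  3.73783605e-01] [ 0.38312239 -0.02250376 -0.00750376]
```

View pics/scene0.png

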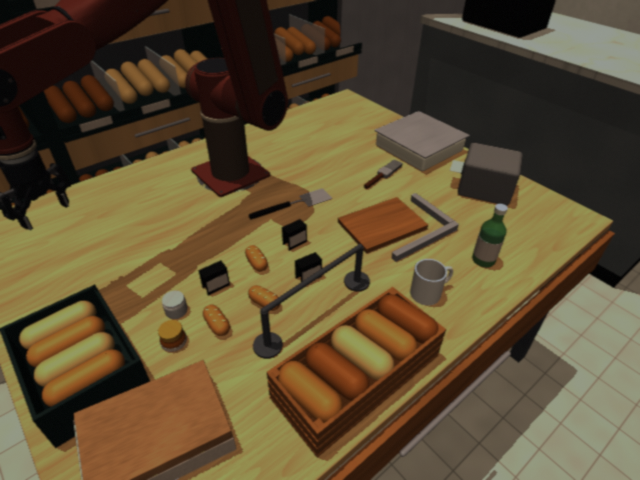

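View pics/top0.png

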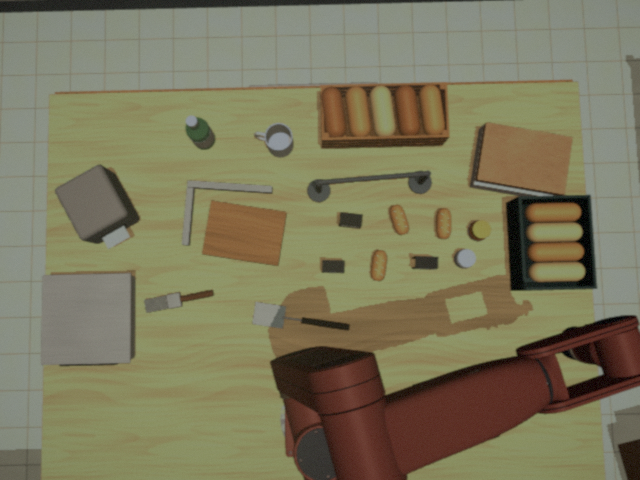

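The two views show 3 rolls (top ≈ (399,219), (443,222), (378,265)) and 3 holders ((350,220), (333,266), (425,262)). They also show the board (245,233), the stop corner (190,187), the rail (318..420,180), the jar (480,230), the tin (465,258) and the brush (180,300).

```bash
cat > h.py <<'E'
import numpy as np,cv2
from plant import manip, cam
def cloud(n,load=None):
    if load: z=np.load(load);im,d,K,T=z["im"],z["d"],z["K"],z["T"]
    else:
        im,d=cam.get_image(n);c=cam.get_calibration(n);K,T=c["intrinsics"],c["world_from_camera"]
    v,u=np.mgrid[:480,:640]
    P=np.stack([(u-K[0,2])/K[0,0]*d,(v-K[1,2])/K[1,1]*d,d],-1)@T[:3,:3].T+T[:3,3]
    P[d<=0]=np.nan
    return im,P
def blobs(P,im,zmin=.012,box=(.3,.85,-.45,.45),amin=25):
    m=(P[...,2]>zmin)&(P[...,2]<.2)&(P[...,0]>box[0])&(P[...,0]<box[1])&(P[...,1]>box[2])&(P[...,1]<box[3])
    n,l,st,ce=cv2.connectedComponentsWithStats(m.astype(np.uint8),connectivity=4)
    out=[]
    for i in range(1,n):
        if st[i,4]<amin: continue
        Q=P[l==i]; zt=np.percentile(Q[:,2],90)
        top=Q[Q[:,2]>zt-.012]
        (c,wh,a)=cv2.minAreaRect((top[:,:2]*1000).astype(np.float32))
        if wh[0]<wh[1]: wh=wh[::-1];a+=90
        out.append(dict(px=ce[i].round(),c=np.round(c,1),wh=np.round(wh,1),a=round((a+90)%180-90,1),zt=round(zt*1000,1),mean=np.round(top[:,:2].mean(0)*1000,1),n=st[i,4],rgb=np.median(im[l==i],0)))
    return out
E
python3 - <<'E'
from h import *
np.set_printoptions(suppress=True)
for n in("top","scene"):
    im,P=cloud(n,n+"0.npz");print(n)
    fl=P[(abs(P[...,2])<.01)&(P[...,0]>.3)&(P[...,0]<.8)];print("floor",np.median(fl[:,2]),fl[:,2].std())
    for b in blobs(P,im): print(*[f"{v}" for v in b.values()])
E
```

```text
top
floor -0.0003434152584683714 0.0040444243322995494
[385. 130.] [ 815.3 -197.7] [355.8  69.3] 90.0 115.1 [ 822.2 -195.5] 3758 [121.  83.  49.]
[200. 132.] [819.6 329.1] [30.5 28.3] 29.3 187.5 [818.4 328.8] 700 [68. 83. 57.]
[277. 138.] [802.6 106.4] [89.8 78.3] 39.1 90.0 [800.3 106.6] 547 [89. 88. 75.]
[373. 179.] [ 664.7 -156.9] [314.6  18.1] -86.5 138.7 [ 664.5 -158.2] 731 [74. 74. 65.]
[212. 199.] [587.7 261.2] [251.3 190. ] 84.6 30.3 [635.9 303.5] 1078 [132. 131. 120.]
[244. 233.] [534.4 212.5] [225.7 160.5] 79.7 24.8 [533.5 212.4] 4084 [135.  98.  60.]
[399. 219.] [ 561.1 -237.4] [84.  41.8] 13.4 43.8 [ 561.  -238.2] 417 [138. 110.  65.]
[443. 223.] [ 546.7 -366.6] [87.8 41.1] -1.5 43.4 [ 546.4 -366.4] 434 [137. 109.  65.]
[351. 220.] [561.3 -96.8] [63.9 35.5] 83.0 69.8 [561.1 -96.8] 323 [54. 53. 42.]
[471. 230.] [ 526.3 -446.4] [28.5  6.6] -2.0 49.3 [ 525.5 -446.6] 70 [74.5 58.5 36. ]
[465. 258.] [ 443.7 -423.5] [51.2 50.9] -39.8 51.6 [ 444.1 -423. ] 332 [142. 148. 151.]
[379. 265.] [ 429.9 -174.5] [87.  41.1] -9.2 43.9 [ 430.5 -175.1] 428 [138. 110.  65.]
[426. 262.] [ 433.
[... 533 characters left out ...]
[122.  68.  32.]
[489. 236.] [821.6 324.5] [30.8 29.5] -44.3 177.2 [823.3 320.3] 1153 [54. 65. 40.]
[294. 232.] [429.4 -47.2] [67.7 39.9] 87.4 67.8 [432.8 -48.1] 523 [25. 19. 13.]
[256. 258.] [ 434.6 -180.1] [82.7 38.6] -7.2 43.4 [ 437.8 -182.8] 397 [141.  90.  38.]
[429. 280.] [803.8 101.7] [88.  80.4] 32.6 87.9 [801.6 101.1] 1340 [87. 77. 66.]
[213. 276.] [ 434.7 -309.4] [64.5 38.3] 87.9 67.9 [ 438.1 -310.3] 651 [26. 22. 16.]
[331. 345.] [ 819.9 -206.4] [346.8  60.1] -90.0 116.3 [ 827.  -219.7] 4502 [123.  66.  28.]
[174. 303.] [ 447.3 -425.7] [54.2 48.4] -0.6 50.1 [ 449.5 -427.4] 480 [143.  143.5 117.5]
[216. 320.] [ 548.9 -371.8] [87.2 39.8] -5.1 43.4 [ 554.6 -373.1] 566 [141.  88.  38.]
```

```bash
cat >> h.py <<'E'
OFF=np.array([.8,-2.2])/1000   # half the top/scene disagreement
FO=np.array([.6725,.3567]);FY=np.radians(-5.35)
RO=np.array([.666,-.1593]);RY=np.radians(3.35)
def fr(o,y,p): return o+np.array([[np.cos(y),-np.sin(y)],[np.sin(y),np.cos(y)]])@np.array(p)
def ori(p,z,yaw):
    "tool-down orientation with the least turned wrist"
    best=None
    for k in(-1,0,1,2):
        o=[np.pi,0,yaw+k*np.pi];o[2]=(o[2]+np.pi)%(2*np.pi)-np.pi
        q=manip.inverse_kinematics([*p,z],o)
        if q is not None and(best is None or abs(q[5])<best[0]): best=(abs(q[5]),o)
    return best[1]
def over(p,z,yaw): manip.movep([*p,z],ori(p,z,yaw))
def to(p,z,feed=.12,f=None): return manip.move_l([*p,z],feed=feed,max_force=f)
def push(a,b,yaw,f=25):
    A,B=fr(FO,FY,a),fr(FO,FY,b)
    over(A,.12,yaw+FY);to(A,.011)
    hit=to(B,.011,.04,f);s=manip.observe();P=np.array(s["eef_pos"][:2])
    d=P-FO;print("push",hit,"fence xy",(fr(0,-FY,d)*1000).round(1),s["ft_force"].round(1),round(s["time_s"],1))
    u=(A-B)/np.linalg.norm(A-B);to(P+u*.02,.011);to(P+u*.02,.12,.2)
def look():
    im,P=cloud("top")
    for b in blobs(P,im): print(b["px"],b["c"],b["wh"],b["a"],b["zt"])
    return im,P
E
python3 - <<'E'
from h import *
manip.gripper_to(0,40)
push((-.245,-.172),(-.150,-.172),0)
push((-.085,-.315),(-.085,-.215),np.pi/2)
push((-.205,-.118),(-.150,-.118),0)
push((-.08,-.260),(-.08,-.215),np.pi/2)
over([.42,-.05],.3,0) 
im,P=look();cv2.imwrite("pics/t1.png",cv2.resize(im[150:310,150:360,::-1],None,fx=3,fy=3))
print(manip.observe()["time_s"])
E
```

```text
push True fence xy [-171.5 -173.3] [ 0.6 -0.1 -0.7] 6.5
push True fence xy [ -84.  -235.3] [ 0.7 -2.3  2.2] 11.6
push True fence xy [-170.5 -118.5] [ 0.9 -0.1  0.4] 15.7
push True fence xy [ -80.1 -235.2] [-0.1 -3.3  2.6] 19.7
[385. 130.] [ 815.2 -198.3] [356.5  69.7] -90.0 115.0
[199. 132.] [818.7 329. ] [31.9 28.5] 40.4 188.4
[276. 138.] [798.5 103.8] [79.6 78. ] 31.9 90.2
[373. 179.] [ 665.4 -156.7] [314.8  17.4] -86.5 139.2
[226. 213.] [587.5 261.7] [252.  190.4] 85.0 26.9
[399. 220.] [ 561.4 -238.4] [87.2 40.2] 17.8 44.1
[443. 223.] [ 545.2 -367.2] [84.8 39.9] -0.2 43.9
[351. 220.] [561.2 -96.7] [63.9 35.3] 81.6 69.7
[472. 230.] [ 524.4 -446.4] [30.7  5.5] -0.0 49.8
[465. 258.] [ 444.9 -423.5] [49.8 49.2] 86.6 51.5
[382. 267.] [ 425.6 -182.9] [85.4 24.1] -17.3 44.5
[426. 262.] [ 433.8 -306.2] [66.2 33.9] 87.7 69.8
[183. 298.] [349.3 379. ] [146.3  41.2] -80.8 24.9
21.8333
```

View pics/t1.png

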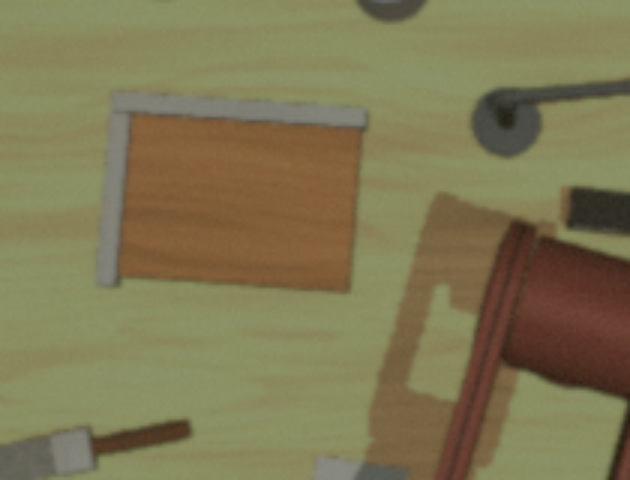

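The crop shows the board tight against both bars; its upper-left corner is at crop (130,112). Rolls next.

```bash
cat >> h.py <<'E'
def find(kind,near=None):
    "objects of a kind on the table (world xy, yaw of long axis), top camera"
    im,P=cloud("top");out=[]
    for b in blobs(P,im,amin=150,box=(.3,.75,-.42,.09)):
        ok=(38<b["zt"]<48 and 75<b["wh"][0]<98 and 33<b["wh"][1]<50 and b["rgb"][0]>100) if kind=="roll" else (62<b["zt"]<75 and 55<b["wh"][0]<72 and 28<b["wh"][1]<40)
        if not ok: continue
        m=cv2.moments(((np.abs(P[...,0]-b["c"][0]/1e3)<.06)&(np.abs(P[...,1]-b["c"][1]/1e3)<.06)&(P[...,2]>.02)).astype(np.uint8),True)
        # long axis by PCA of the blob, taken in world axes
        sel=P[(np.hypot(P[...,0]-b["c"][0]/1e3,P[...,1]-b["c"][1]/1e3)<.055)&(P[...,2]>.02)][:,:2]
        w,V=np.linalg.eigh(np.cov(sel.T));a=np.arctan2(V[1,1],V[0,1]);a=(a+np.pi/2)%np.pi-np.pi/2
        out.append((b["c"]/1000+OFF,a))
    return sorted(out,key=lambda o:o[0][1])
def pick(p,yaw,z,op,w):
    over(p,.17,yaw);manip.gripper_to(op,35);to(p,z+.03,.15);hit=to(p,z,.06,12)
    manip.gripper_to(0,35);s=manip.observe();print("pick",p.round(3),round(np.degrees(yaw),1),hit,"z",round(s["eef_pos"][2],4),"open",round(s["opening"],4),"F",round(s["grasp_force"],1),round(s["time_s"],1))
    to(p,.25,.2);s=manip.observe();ok=abs(s["opening"]-w)<.006;print("held",ok,round(s["opening"],4));return ok
def place_roll(fy):
    p=fr(FO,FY,(-.081,fy));over(p,.25,FY);to(p,.06,.15)
    hit=to(p,.025,.04,5);s=manip.observe();print("down",hit,round(s["eef_pos"][2],4))
    manip.gripper_to(.057);to(p,.12,.12);to(p,.25,.25);print("t",round(manip.observe()["time_s"],1))
E
sed -i '/m=cv2.moments/d' h.py
python3 - <<'E'
from h import *
over(fr(FO,FY,(-.08,-.1)),.25,FY)
o=find("roll");print([(a.round(3),round(np.degrees(b),1)) for a,b in o])
p,a=o[-1]
if len(o)==3 and pick(p,a,.008,.064,.044): place_roll(.068-.1125)
im,P=cloud("scene");cv2.imwrite("pics/s2.png",im[150:380,150:500,::-1])
E
```

```text
[(array([ 0.548, -0.368]), np.float64(-3.8)), (array([ 0.56, -0.24]), np.float64(16.3)), (array([ 0.431, -0.177]), np.float64(-8.6))]
pick [ 0.431 -0.177] -8.6 False z 0.0085 open 0.0426 F 36.8 28.6
held True 0.0423
down True 0.0283
t 35.9
```

View pics/s2.png

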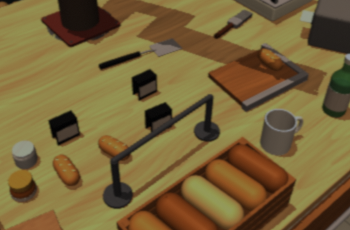

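The crop shows the first roll flat on the board by the side bar (270,58).

Run:
```python
from h import *
for fy in(-.002,-.072):
    o=find("roll");print([(a.round(3),round(np.degrees(b),1)) for a,b in o])
    p,a=o[-1]
    if not pick(p,a,.008,.064,.044): break
    place_roll(fy-.1125)
over([.42,.12],.3,0) if 0 else manip.movep([.35,-.45,.3],ori([.35,-.45],.3,0))
im,P=look();cv2.imwrite("pics/t3.png",cv2.resize(im[150:310,150:450,::-1],None,fx=2.5,fy=2.5))
```

```text
[(array([ 0.548, -0.369]), np.float64(-2.4)), (array([ 0.562, -0.24 ]), np.float64(16.3))]
pick [ 0.562 -0.24 ] 16.3 False z 0.0086 open 0.0423 F 37.2 40.3
held True 0.0423
down True 0.0285
t 47.5
[(array([ 0.548, -0.369]), np.float64(-3.1))]
pick [ 0.548 -0.369] -3.1 False z 0.0087 open 0.0426 F 37.3 52.0
held True 0.0427
down True 0.0285
t 59.4
[385. 130.] [ 815.6 -198.1] [356.4  68.8] 90.0 115.2
[200. 132.] [819.  329.3] [29.5 29.2] 65.0 188.5
[277. 138.] [800.5 105.5] [85.9 78.1] 34.9 89.1
[373. 179.] [ 665.3 -156.5] [314.2  17.1] -86.5 138.9
[226. 213.] [577.7 250.8] [180.8  88.7] 84.6 58.7
[351. 220.] [561.  -96.7] [63.8 35.1] 82.8 69.9
[472. 230.] [ 524.8 -446.4] [32.6  6.8] 0.1 51.7
[465. 258.] [ 444.8 -423. ] [51.9 49.4] 83.6 51.0
[426. 262.] [ 433.8 -305.6] [64.4 34.5] 85.7 69.8
[333. 266.] [428.7 -42.5] [62.3 34.1] 88.3 70.4
[183. 298.] [350.3 379.2] [150.7  41.5] -79.6 23.7
```

View pics/t3.png

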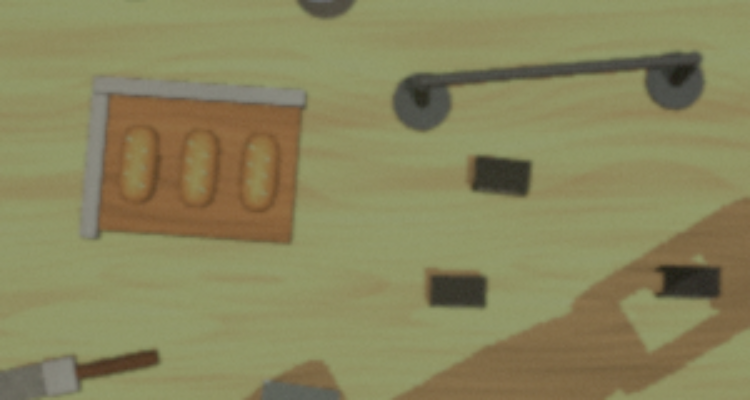

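All three rolls lie flat and separate on the board at crop (140,163), (200,168) and (260,172), and the board is tight. The three holders come next.

```bash
cat >> h.py <<'E'
def hang(ry):
    p=fr(RO,RY,(0,ry));over(p,.25,RY+np.pi/2);to(p,.185,.15)
    hit=to(p,.115,.05,8);early=hit
    if not hit: hit=to(p,.102,.02,5)
    s=manip.observe();print("hang early" if early else "hang",hit,s["eef_pos"].round(4),s["ft_force"].round(1))
    if early: return False
    manip.gripper_to(.058);to(p,.25,.2);print("t",round(manip.observe()["time_s"],1));return True
E
python3 - <<'E'
from h import *
o=find("holder");print([(a.round(3),round(np.degrees(b),1)) for a,b in o])
p,a=o[0]
if len(o)==3 and pick(p,a,.030,.064,.034): hang(-.085)
im,P=cloud("scene");cv2.imwrite("pics/s4.png",cv2.resize(im[180:380,180:440,::-1],None,fx=2.5,fy=2.5))
E
```

```text
[(array([ 0.435, -0.308]), np.float64(86.2)), (array([ 0.562, -0.099]), np.float64(82.4)), (array([ 0.43 , -0.045]), np.float64(88.5))]
pick [ 0.435 -0.308] 86.2 False z 0.0305 open 0.0334 F 36.2 65.1
held True 0.0334
hang True [ 0.6711 -0.2443  0.1074] [-0.3  0.3  4.7]
t 71.2
```

View pics/s4.png

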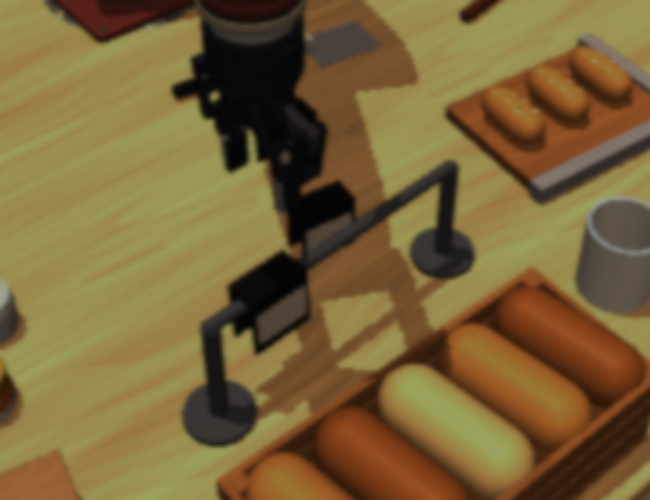

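The first holder hangs astride the bar at crop (270,295), and the contact height was as predicted.

Run:
```python
from h import *
for p,a,y in(([.562,-.099],82.4,0.),([.430,-.045],88.5,.085)):
    if not(pick(np.array(p),np.radians(a),.030,.064,.034) and hang(y)): break
manip.movep([.35,-.45,.3],ori([.35,-.45],.3,0))
look()
im,P=cloud("scene");cv2.imwrite("pics/s5.png",cv2.resize(im[150:380,150:480,::-1],None,fx=2.4,fy=2.4))
im,P=cloud("top");cv2.imwrite("pics/t5.png",cv2.resize(im[150:320,130:510,::-1],None,fx=2.1,fy=2.1))
```

```text
pick [ 0.562 -0.099] 82.4 False z 0.0305 open 0.0334 F 36.2 74.2
held True 0.0336
hang True [ 0.6662 -0.1594  0.1074] [-0.5  0.7  4. ]
t 79.8
pick [ 0.43  -0.045] 88.5 False z 0.0305 open 0.034 F 35.6 83.0
held True 0.0337
hang True [ 0.6612 -0.0744  0.1074] [-1.7  0.9  3.1]
t 89.0
[385. 130.] [ 815.5 -198.2] [356.4  69. ] -90.0 115.1
[200. 132.] [819.4 329.6] [31.6 28.8] 43.4 187.9
[276. 138.] [801.  105.5] [85.9 79. ] 33.2 88.8
[373. 179.] [ 663.9 -157.3] [309.7  35.8] -86.8 145.9
[226. 213.] [577.3 250.7] [181.3  88.6] 85.3 58.9
[472. 230.] [ 525.7 -446.3] [29.   7.1] 0.2 51.1
[465. 258.] [ 444.6 -423.6] [50.4 50.3] -62.8 51.6
[183. 299.] [349.9 378.2] [150.5  41.7] -79.7 24.3
```

View pics/s5.png

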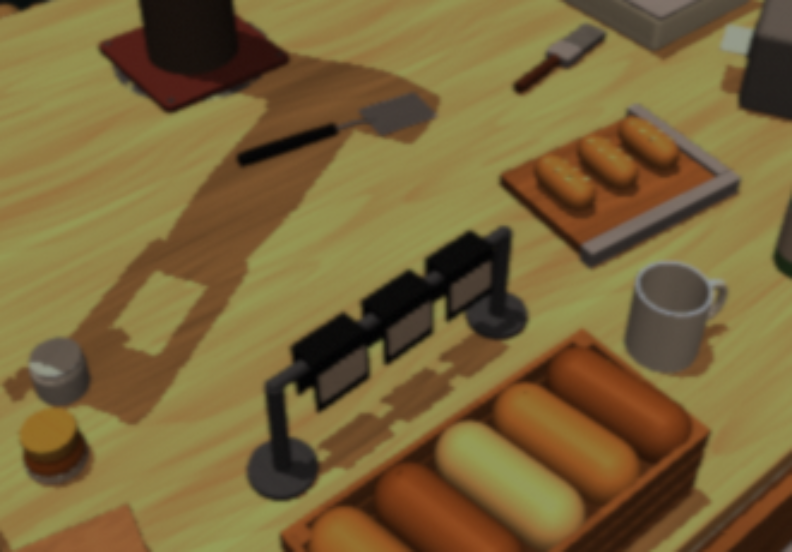

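View pics/t5.png

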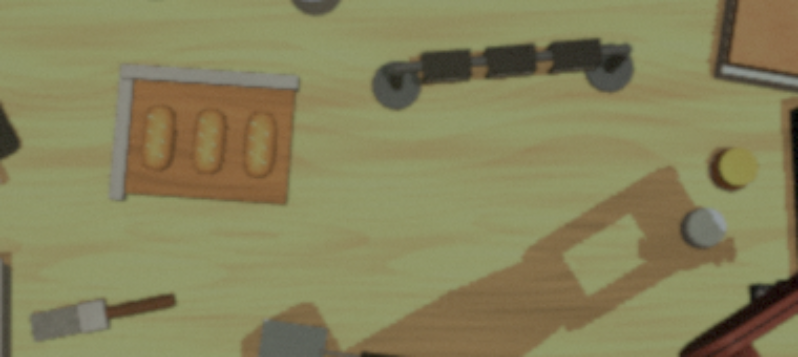

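All three holders straddle the bar between the posts, the rolls lie flat on the board, and the bystanders haven't moved. I'll do a gentle touch check on the board, then hand in.

Run:
```python
from h import *
over([.42,.05],.3,0);manip.gripper_to(0,40)
push((-.200,-.1125),(-.150,-.1125),0,15)
push((-.08,-.262),(-.08,-.215),np.pi/2,15)
manip.movep([.35,-.40,.3],ori([.35,-.40],.3,0))
manip.hold(.5);look()
im,P=cloud("top");cv2.imwrite("pics/t6.png",cv2.resize(im[150:320,130:510,::-1],None,fx=2.1,fy=2.1))
```

```text
push True fence xy [-170.4 -112.8] [ 0.9 -0.1 -0.7] 97.4
push True fence xy [ -80.1 -235.2] [ 0.1 -2.7  2.3] 101.4
[385. 130.] [ 815.7 -198.1] [356.8  69.4] -89.8 115.1
[200. 132.] [819.5 329.2] [30.2 28.8] 27.5 186.9
[277. 139.] [797.  106.6] [85.1 79.6] -65.0 90.1
[373. 179.] [ 663.7 -157.3] [310.   35.6] -86.6 145.5
[226. 213.] [577.2 250.8] [182.2  88.1] 85.3 59.0
[472. 230.] [ 523.1 -446.2] [28.4  6.8] 3.5 50.6
[465. 258.] [ 443.5 -423.3] [52.1 51.6] -20.9 49.9
[183. 299.] [350.4 378.7] [149.1  41.7] -78.8 24.5
```

View pics/t6.png

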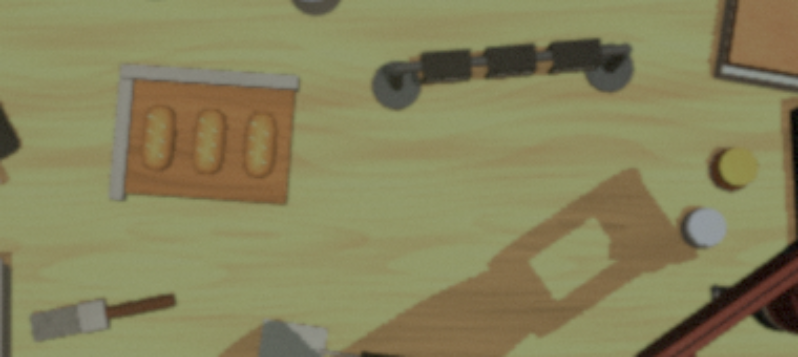

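The touch points match the first seating to within 0.1 mm. The picture shows everything unchanged: board corner at (132,80), rolls at (158..260,140) and holders at (445..575,60).

```bash
python3 -c "
from plant import manip, cam
print(manip.job_done())"
```

```text
the job is handed in; nothing more can be done
None
```

The job is handed in: the board is tight in its corner, three rolls lie flat on it, three ticket holders hang astride the rail, and the jar, tin and brush were left where they stood.

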